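Put three mixed-up bench items back in their own holders

TASK

The white-capped specimen jar, the cover-glass box and the oil bottle stand in one another's holders: bring the jar to the metal cup with the two screw flanges, the square box to the square tray and the oil bottle to the round drip saucer, each seated flat on its holder's floor and the bottle near the middle of the saucer. The flat rubber pad is free for parking one of them on the way. Keep jar and bottle upright all the time, and leave the USB stick where it is.

Things in the scene. Friction and masses are not known exactly. Their poses are not given: they have to be found in the camera images.
- jar: Specimen jar with white screw cap, standing upright, about 90 g. Body 44 mm across from its foot to 52 mm, cap 46 mm across from 52 to 68 mm (its top). Origin: centre of the underside, z up. At the start it stands in square_tray; it belongs in flanged_cup.
- cover_glass_box: Square flat closed plastic box with blue lid, 38 x 38 mm, 18 mm high, about 30 g. Origin: centre of the underside; x and y along its sides, z up. At the start it lies in drip_saucer; it belongs in square_tray, sides along the tray's sides (any of the four ways round).
- oil_bottle: Small amber dropper bottle with black cap, upright, about 30 g. Body 25 mm across up to 42 mm, cap 17 mm across above that, 66 mm high in all. Origin: centre of the underside, z up. At the start it stands in flanged_cup; it belongs in drip_saucer.
- flanged_cup: Low round bare-metal cup, fixed to the desk: 59 mm across outside, 53 mm inside, floor 3 mm above the desk, rim 7.5 mm above the desk, with two small flat flanges (3 mm thick) with screw heads on opposite sides, along its x axis, 84 mm over both. Origin: centre of its underside on the desk, z up.
- square_tray: Low square grey plastic tray, fixed to the desk: 54 x 54 mm outside, 48 x 48 mm inside, floor 3 mm and rim 7.5 mm above the desk. Origin: centre of its underside on the desk; x and y along its sides, z up.
- drip_saucer: Low round white ceramic saucer, fixed to the desk: 61 mm across outside, 57 mm inside, floor 3 mm and rim 7.5 mm above the desk, no flanges. Origin: centre of its underside on the desk, z up.
- rubber_pad: Flat round black rubber pad without rim, 52 mm across, 3 mm thick, fixed to the desk, empty at the start: a free place to park something. Origin: centre of its underside on the desk, z up. Holders, pad and USB stick lie in two rows along -30 degrees turned axes (parallel to the 0.375 m high partition, which is over 90 mm away); neighbours' centres are 64 to 86 mm apart in a row, the rows about 100 mm.
- usb_stick: USB stick, 17 x 52 x 8 mm, lying on the desk in the same cluster, long side along its y axis; not to be moved. Origin: centre of its underside. Beside the cluster stand a bystander jar (yellow cap, 54 mm wide, 76 mm high) and a 0.16 m high printer, whose side is at least 59 mm from the centres of holders, pad and stick.

How it is judged:
By the outcome, as a careful person would: the job done as asked, in the order asked, and still so for the second after the job is handed in, with the robot touching nothing.
It also fails if it takes over 88 s, if anything falls off the work surface, if the arm or the gripper's body presses on something with over 40 N, if the wrist force passes 120 N, or if a joint passes its speed limit or range.

ROBOT

A 6-joint arm with a two-finger parallel gripper is mounted at the origin on a cart in front of the work surface, level with it; the furniture and walls round the work are solid. World frame = base frame: x ahead of the robot, y to its left, z up, the work surface at z = 0. Lengths are in m, angles in rad, forces in N, time in s.
With the tool pointing down it reaches from about 0.3 to 0.775 m from the base axis. Payload 14.6 kg.
Tool frame: the origin (TCP) lies at the very end of the fingers, on their centre line; the grasp point (between the pads) lies 19 mm behind it; z points along the fingers, y is the line along which they close (so a half turn about z gives the same grasp; the last joint's range is limited). The gripper opens to 94 mm and grips with 3 to 60 N. Pads are 16 mm wide; open, the fingers measure 119 mm over their backs; the gripper's body (75 mm by 177 mm) begins 78 mm behind the grasp point.
Start: joints at [1.037, 0.3, 1.521, -0, 1.321, -0.067], TCP at [0.248, 0.491, 0.205] pointing down, gripper open.
Joint ranges: [-3.03, 3.03], [-0.79, 2.21], [0.23, 2.52], [-1.04, 4.18], [0, 3.07], [-2.55, 2.55]. Speed limits (rad/s): [2.22, 2.22, 2.57, 3.14, 3.14, 3.14].

INTERFACE

Orientations are given as [roll, pitch, yaw] about the fixed x, y, z axes, in that order (R = Rz(yaw) Ry(pitch) Rx(roll)).
In Python, from station import ctrl gives the robot as it stands.
- The arm moves only by the tool move_arm, never from a script. Its argument "increments" is a list of rows, each a list of 7 numbers: the opening, from 0 (shut) to 1 (fully open), then the shift along the tool's x, y, z in units of 50 mm (1.0 is 50 mm), then the turn, a rotation vector about the tool's x, y, z in rad. In form: [[claw, tx, ty, tz, rx, ry, rz], ...]. A call has 1 to 20 rows; each row shifts and turns the commanded pose from where the row before left it, along the tool's axes as they then stand; what a row does not reach is not made up. A row lasts 1/10 s, in which the tool goes at most 50 mm and 8.59 degrees, less where a joint would pass 70% of its speed; a pose out of reach is approached as far as the arm can. A call is refused whole if a number of a shift passes 1 or a number of a turn 0.15, either way. A call with a gripper value outside its range is refused whole. The fingers move at their own pace and stop on an object; "force" is the grip in N (left out, the last holds). Time passes only in rows, so rows that do not move let the fingers close. It gives the time, the measured TCP pose, the force, the opening and the grip force at its end, in the units of the state.
- ctrl.get_obs(): the state, without advancing time (a new reading comes with each control period).
- ctrl.camera(name): name is "scene" or "top" or "wrist"; returns a dict with "color" (384x512x3 uint8, blue, green, red), "K" (3x3 intrinsics, pixels), "distortion" ([k1, k2, p1, p2, k3] as OpenCV has them; the pictures are not rectified), "pose" (4x4, takes a point from camera to world coordinates); the wrist camera has in their place "tool_from_camera" (4x4, takes a point from camera to tool coordinates, whose origin is the TCP and whose axes are the flange's). Camera axes: x right, y down, z forward; pixel columns grow to the right and rows downward; lengths in m; the calibration is good to about 2 mm. A picture is of the moment at which its call begins: read the wrist's pose just before it. There is no depth.
- ctrl.hand_in(): hands the job in; it is judged then, once.
Trained networks look in a picture, given as the dict that the camera call returned (one of the last four; its "shot" number tells which), for a name from the list of things; names that differ only in an ending like _2 or _b are one class to them, and where a whole thing is asked for, a point or a joint stands for the part that bears it (a point fixed in the world has none). Each returns a list of dicts, best first, with "conf" (0 to 1); they miss things now and then, are a little off and sometimes report something else, mostly with a low value. They report only what shows in the picture. A call takes as long as a camera call.
- ctrl.cut_out(name, picture): "mask" (384x512 bool, what is visible of it) and "centre" ([row, column] in pixels, amid what is visible of it).
The state is a dict: "time_s": time; "qpos": joint angles; "joint_vel": joint speeds; "tau": joint torques, N m; "ee_pos": TCP position; "eef_rot": TCP orientation; "force": force on the tool from outside, world axes, zero at the start; "moment": the same for the moment, N m; "grip_width": finger opening in m; "grip_force": force on a finger pad.
Only numpy, scipy, OpenCV 4.12 (cv2) and the standard library are available. Lean on these libraries where they do the work, as an engineer would, in place of code of your own. Each camera call takes 0.05 s, during which the arm holds its last target. There are 200 camera calls.

## Working session

There is one attempt and no reset: what is moved stays moved. The work goes in short steps, Python scripts to look and compute and a tool call to move; the robot and the scene stay as the last step left them, time stands still between calls to the robot, and variables do not carry over. Pictures are saved under pics/ and viewed, at most 14 in all, crops included, and the job is handed in when it is done.

Besides the shell and the picture viewer there is one more tool, called after "Call:" in YAML: its name, and indented under it one key for each argument. move_arm: Moves the arm, as the interface text tells. Its arguments: {"type":"object","properties":{"increments":{"type":"array","items":{"type":"array","items":{"type":"number"}}},"force":{"type":"number"}},"required":["increments"]}

```bash
mkdir -p pics; ls; cat > h.py <<'E'
import numpy as np, cv2
from station import ctrl
from scipy.spatial.transform import Rotation as R
NAMES=["jar","cover_glass_box","oil_bottle","flanged_cup","square_tray","drip_saucer","rubber_pad","usb_stick"]
def campose(c,o=None):
    if "pose" in c: return np.array(c["pose"])
    T=np.eye(4);T[:3,:3]=R.from_euler('xyz',o["eef_rot"]).as_matrix();T[:3,3]=o["ee_pos"]
    return T@np.array(c["tool_from_camera"])
def ray(c,P,uv,z):
    n=cv2.undistortPoints(np.array(uv,float).reshape(-1,1,2),np.array(c["K"]),np.array(c["distortion"]))[:,0]
    d=np.c_[n,np.ones(len(n))]@P[:3,:3].T
    return P[:3,3]+d*((z-P[2,3])/d[:,2])[:,None]
def proj(c,P,X):
    X=np.atleast_2d(X);Pi=np.linalg.inv(P)
    return cv2.projectPoints(X,cv2.Rodrigues(Pi[:3,:3])[0],Pi[:3,3],np.array(c["K"]),np.array(c["distortion"]))[0][:,0]
E
python3 - <<'E'
from h import *
o=ctrl.get_obs();print(o)
for n in ["top","scene","wrist"]:
    c=ctrl.camera(n);P=campose(c,o);cv2.imwrite(f"pics/{n}0.png",c["color"]);print(n,P[:3,3].round(3),P[:3,2].round(2))
    for k in NAMES:
        for r in ctrl.cut_out(k,c)[:2]:
            ce=np.array(r["centre"]);print(n,k,round(r["conf"],2),ce.round(1),ray(c,P,[ce[::-1]],0.005)[0].round(4),int(np.sum(r["mask"])))
E
```

```text
pics
{'time_s': 0.0, 'qpos': array([ 1.03742042e+00,  3.00501944e-01,  1.52161367e+00, -3.46187509e-05,
        1.32070024e+00, -6.66189802e-02]), 'joint_vel': array([ 0.00042607,  0.0006288 , -0.0002666 , -0.00125258,  0.00037134,
       -0.00072568]), 'tau': array([-7.84472359e-04, -5.31798577e+01, -3.52748358e+01,  7.08164927e-02,
        2.42700346e-02, -8.12656140e-05]), 'ee_pos': array([0.24737425, 0.49091772, 0.20485563]), 'eef_rot': array([-3.14036994e+00, -4.79710666e-05,  2.67484428e+00]), 'force': array([ 0.69015628,  0.3476735 , -0.68227376]), 'moment': array([-0.01310162,  0.00941408, -0.02925951]), 'grip_force': 0.0, 'grip_width': 0.09416193420569448}
top [0.349 0.125 0.888] [ 0.12 -0.01 -0.99]
top jar 0.73 [150.7 232. ] [0.534  0.1761 0.005 ] 655
top cover_glass_box 0.69 [224.7 234.3] [0.3957 0.1675 0.005 ] 458
top cover_glass_box 0.48 [170.  227.4] [0.4972 0.1835 0.005 ] 215
top oil_bottle 0.75 [174.5 265.8] [0.4905 0.1118 0.005 ] 198
top flanged_cup 0.73 [184.3 268. ] [0.4722 0.1073 0.005 ] 734
top square_tray 0.79 [169.1 232.9] [0.4991 0.1733 0.005 ] 201
top drip_sa
[... 252 characters left out ...]
.403] [-0.66 -0.6  -0.45]
scene jar 0.68 [198.1 247.9] [0.4701 0.1266 0.005 ] 821
scene cover_glass_box 0.67 [192.7 279.6] [0.4033 0.1628 0.005 ] 273
scene oil_bottle 0.2 [196.8 281.5] [0.4164 0.1787 0.005 ] 100
scene flanged_cup 0.58 [198.9 227.5] [0.5026 0.0952 0.005 ] 129
scene drip_saucer 0.45 [196.1 281. ] [0.4144 0.1757 0.005 ] 71
scene rubber_pad 0.74 [224.4 245.6] [0.5549 0.1994 0.005 ] 157
scene rubber_pad 0.56 [186.3 226.6] [0.459  0.0475 0.005 ] 95
scene usb_stick 0.67 [207.2 291.8] [0.4396 0.2251 0.005 ] 112
wrist [0.18  0.525 0.384] [ 0.23 -0.12 -0.97]
wrist cover_glass_box 0.48 [357.8 128.1] [0.414  0.1846 0.005 ] 42
wrist usb_stick 0.57 [356.8 156.6] [0.4318 0.2272 0.005 ] 368
```

```bash
python3 - <<'E'
import cv2
a=cv2.imread("pics/top0.png")[110:270,150:350]
cv2.imwrite("pics/topc.png",cv2.resize(a,None,fx=3.75,fy=3.75,interpolation=cv2.INTER_CUBIC))
a=cv2.imread("pics/scene0.png");cv2.imwrite("pics/scenec.png",a)
E
```

```text
(no output)
```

View pics/topc.png

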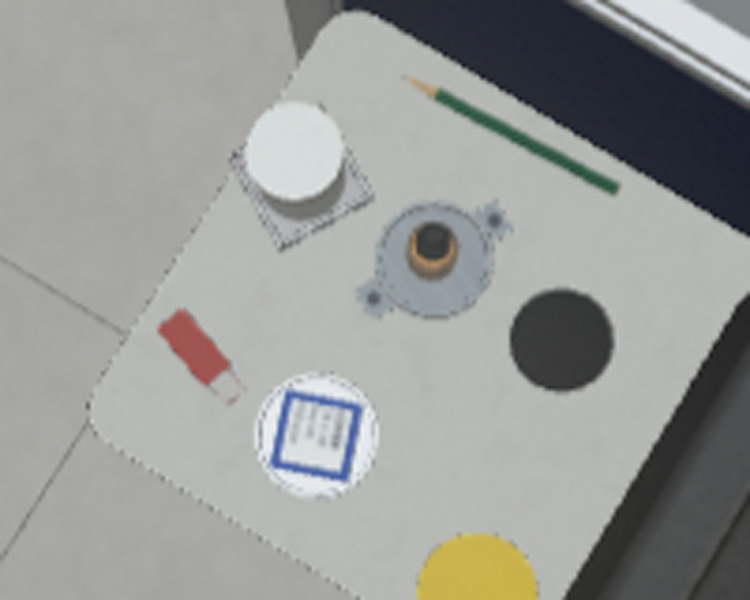

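View pics/scene0.png

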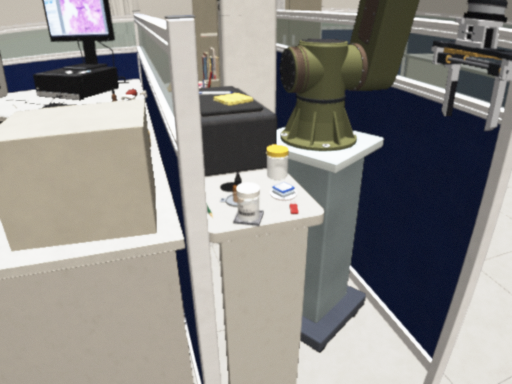

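The top view shows the jar cap at crop (295,150), the cup with the bottle at (435,260), the pad at (561,340), the saucer with the box at (316,435) and the stick at (200,355). The printer edge is to the right and the partition above. The scene view confirms this layout. Next I move the wrist camera over the cluster.

Call:
move_arm:
  increments:
    - [1,-0.3,-0.2,-0.13,0,0,0]
    - [1,-0.6,-0.38,-0.13,0,0,0]
    - [1,-0.6,-0.38,-0.13,0,0,0]
    - [1,-0.6,-0.38,-0.13,0,0,0]
    - [1,-0.6,-0.38,-0.13,0,0,0]
    - [1,-0.6,-0.38,-0.13,0,0,0]
    - [1,-0.6,-0.38,-0.13,0,0,0]
    - [1,-0.6,-0.38,-0.13,0,0,0]
    - [1,-0.6,-0.38,-0.13,0,0,0]
    - [1,-0.6,-0.38,-0.13,0,0,0]
    - [1,-0.6,-0.38,-0.13,0,0,0]
    - [1,-0.6,-0.38,-0.13,0,0,0]
    - [1,-0.2,-0.1,0,0,0,0]
    - [1,0,0,0,0,0,0]
    - [1,0,0,0,0,0,0]

```text
time_s: 2.85
ee_pos: [0.4632, 0.1317, 0.2833]
eef_rot: [-3.142, -0.0, 2.675]
force: [-1.0, -0.0, 0.5]
grip_width: 0.0938
grip_force: 0.0
```

```bash
python3 - <<'E'
from h import *
o=ctrl.get_obs();print(o["ee_pos"],o["eef_rot"],o["time_s"],o["qpos"].round(2))
c=ctrl.camera("wrist");P=campose(c,o);cv2.imwrite("pics/w1.png",c["color"]);print(P[:3,3].round(3),P[:3,2].round(2))
np.savez("w1.npz",P=P,K=c["K"],d=c["distortion"])
out={}
for k in NAMES:
    for i,r in enumerate(ctrl.cut_out(k,c)[:2]):
        m=r["mask"];ce=np.array(r["centre"]);print(k,round(r["conf"],2),ce.round(1),ray(c,P,[ce[::-1]],0.005)[0].round(4),int(m.sum()))
        out[f"{k}{i}"]=m
np.savez_compressed("w1m.npz",**out)
E
```

```text
[0.46319484 0.13168915 0.2833023 ] [-3.14152482e+00 -4.27790717e-04  2.67472051e+00] 2.85 [ 0.2   0.09  1.59  0.    1.46 -0.9 ]
[0.396 0.166 0.463] [ 0.23 -0.12 -0.97]
jar 0.75 [196.3 303.3] [0.5373 0.1832 0.005 ] 1140
cover_glass_box 0.96 [117.4 256.3] [0.3955 0.1709 0.005 ] 701
oil_bottle 0.62 [186.4 248.1] [0.4835 0.1123 0.005 ] 302
flanged_cup 0.56 [181.7 245.6] [0.4751 0.1123 0.005 ] 997
square_tray 0.91 [178.3 286.7] [0.4991 0.172  0.005 ] 326
drip_saucer 0.59 [111.7 264.9] [0.3939 0.1859 0.005 ] 631
drip_saucer 0.17 [176.2 288. ] [0.497  0.1752 0.005 ] 360
rubber_pad 0.79 [178.8 202.4] [0.4405 0.0541 0.005 ] 850
usb_stick 0.63 [121.2 301.4] [0.4306 0.2285 0.005 ] 391
```

View pics/w1.png

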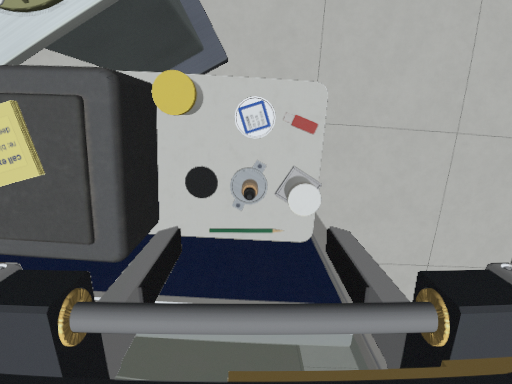

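```bash
cat > fit.py <<'E'
from h import *
from scipy.optimize import minimize
a=np.linspace(0,2*np.pi,48,endpoint=False)
def ring(r,z): return np.c_[r*np.cos(a),r*np.sin(a),np.full(48,z)]
def sq(w,l,z0,z1): return np.array([[i*w/2,j*l/2,z] for i in(-1,1) for j in(-1,1) for z in(z0,z1)])
def model(k,z0=.003):
    if k=="jar": return [np.r_[ring(.022,z0),ring(.022,z0+.05)],np.r_[ring(.023,z0+.052),ring(.023,z0+.068)]]
    if k=="oil_bottle": return [np.r_[ring(.0125,z0),ring(.0125,z0+.042)],np.r_[ring(.0085,z0+.042),ring(.0085,z0+.066)]]
    return {"cover_glass_box":[sq(.038,.038,z0,z0+.018)],"flanged_cup":[np.r_[ring(.0295,0),ring(.0295,.0075)],sq(.084,.012,0,.003)],
     "square_tray":[sq(.054,.054,0,.0075)],"drip_saucer":[np.r_[ring(.0305,0),ring(.0305,.0075)]],"rubber_pad":[np.r_[ring(.026,0),ring(.026,.003)]],
     "usb_stick":[sq(.017,.052,0,.008)]}[k]
YAW=["cover_glass_box","square_tray","flanged_cup","usb_stick"]
def render(c,P,k,x,z0,S=4):
    im=np.zeros((384*S,512*S),np.uint8)
    Rz=R.from_euler('z',x[2]).as_matrix()
    for p in model(k,z0):
        uv=proj(c,P,p@Rz.T+[x[0],x[1],0])
        h=cv2.convexHull(((uv+.5)*S*16-8).astype(np.int32))
        cv2.fillConvexPoly(im,h,255,shift=4)
    return cv2.resize(im,(512,384),interpolation=cv2.INTER_AREA)/255.
def fit(c,P,k,mask,ign,x0,z0=.003):
    w=~ign if ign is not None else np.ones((384,512),bool)
    m=mask.astype(float)
    f=lambda x:np.sum(np.abs(render(c,P,k,[x[0],x[1],x[2] if k in YAW else 0],z0)-m)[w])/m.sum()
    best=min((minimize(f,[x0[0],x0[1],y],method="Nelder-Mead",options=dict(initial_simplex=np.array([[x0[0],x0[1],y],[x0[0]+.012,x0[1],y],[x0[0],x0[1]+.012,y],[x0[0],x0[1],y+.3]]),xatol=1e-4,fatol=1e-4,maxiter=150)) for y in ([-.52,-.1,.4,.9] if k in YAW else [0])),key=lambda r:r.fun)
    return best.x,best.fun
def look(cam,names,on=None,z0=None,save=None):
    """on: holder->item in it"""
    o=ctrl.get_obs();c=ctrl.camera(cam);P=campose(c,o)
    if save: cv2.imwrite(f"pics/{save}.png",c["color"])
    ms={}
    for k in names:
        r=ctrl.cut_out(k,c)
        if r: ms[k]=(r[0]["mask"],r[0]["centre"],r[0]["conf"])
    res={}
    for k in ms:
        ce=ms[k][1];g=ray(c,P,[ce[::-1]],.005)[0]
        ign=None
        for h,i in (on or {}).items():
            if h==k and i in ms: ign=cv2.dilate(ms[i][0].astype(np.uint8),np.ones((3,3)))>0
        x,e=fit(c,P,k,ms[k][0],ign,g,(z0 or {}).get(k,.003));res[k]=x
        print(cam,k,"conf %.2f xy %.4f %.4f yaw %.1f err %.2f"%(ms[k][2],x[0],x[1],np.degrees(x[2]),e))
    return res
ON={"square_tray":"jar","drip_saucer":"cover_glass_box","flanged_cup":"oil_bottle"}
E
python3 - <<'E'
from fit import *
for cam in ["wrist","top"]: look(cam,NAMES,ON)
E
```

```text
wrist jar conf 0.60 xy 0.5221 0.1801 yaw 15.3 err 0.06
wrist cover_glass_box conf 0.73 xy 0.3940 0.1684 yaw -9.7 err 0.06
wrist oil_bottle conf 0.80 xy 0.4815 0.1157 yaw 3.0 err 0.18
wrist flanged_cup conf 0.85 xy 0.4827 0.1130 yaw -55.8 err 0.10
wrist square_tray conf 0.70 xy 0.5231 0.1810 yaw -59.5 err 0.13
wrist drip_saucer conf 0.59 xy 0.3945 0.1689 yaw 12.1 err 0.07
wrist rubber_pad conf 0.81 xy 0.4439 0.0494 yaw 1.1 err 0.05
wrist usb_stick conf 0.69 xy 0.4321 0.2266 yaw 130.7 err 0.17
top jar conf 0.47 xy 0.5020 0.1833 yaw 46.1 err 2.36
top oil_bottle conf 0.44 xy 0.4740 0.1194 yaw 11.8 err 2.67
top flanged_cup conf 0.51 xy 0.4910 0.1293 yaw 1.1 err 3.67
top square_tray conf 0.71 xy 0.5166 0.1880 yaw -65.4 err 2.65
```

Call:
move_arm:
  increments:
    - [0.53,-0.2,-0.06,0.3,0,0,0]
    - [0.53,-0.27,-0.06,0.6,0,0,0]
    - [0.53,0,0,0.8,0,0,0]
    - [0.53,0,0,0.7,0,0,0]
    - [0.53,0,0,0.4,0,0,0]
    - [0.53,0,0,0.1,0,0,0]
    - [0.53,0,0,0,0,0,0]

```text
time_s: 4.9
ee_pos: [0.482, 0.1154, 0.1385]
eef_rot: [-3.141, -0.0, 2.675]
force: [-0.0, 0.2, 0.2]
grip_width: 0.0497
grip_force: 0.0
```

```bash
python3 - <<'E'
from fit import *
look("wrist",NAMES,ON,save="w2");print(ctrl.get_obs()["ee_pos"])
E
```

```text
wrist jar conf 0.58 xy 0.5223 0.1795 yaw 1.9 err 0.06
wrist cover_glass_box conf 0.89 xy 0.3938 0.1682 yaw -8.9 err 0.05
wrist oil_bottle conf 0.93 xy 0.4811 0.1164 yaw 4.1 err 0.22
wrist flanged_cup conf 0.68 xy 0.4828 0.1132 yaw -56.6 err 0.10
wrist square_tray conf 0.56 xy 0.5227 0.1802 yaw 29.6 err 0.06
wrist drip_saucer conf 0.73 xy 0.3943 0.1686 yaw 16.4 err 0.05
wrist rubber_pad conf 0.82 xy 0.4441 0.0484 yaw 5.9 err 0.05
wrist usb_stick conf 0.87 xy 0.4316 0.2251 yaw -47.8 err 0.20
[0.48215109 0.11546077 0.13881699]
```

View pics/w2.png

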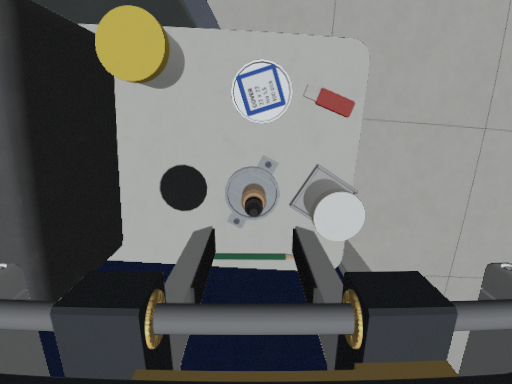

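Call:
move_arm:
  increments:
    - [0.53,0,0,0.2,0,0,0]
    - [0.53,0,0,0.5,0,0,0]
    - [0.53,0,0,0.7,0,0,0]
    - [0.53,0,0,0.6,0,0,0]
    - [0.53,0,0,0.3,0,0,0]
    - [0.53,0,0,0.16,0,0,0]
    - [0.53,0,0,0,0,0,0]
    - [0.2,0,0,0,0,0,0]
    - [0.2,0,0,0,0,0,0]
    - [0.2,0,0,0,0,0,0]
    - [0.2,0,0,0,0,0,0]
    - [0.2,0,0,0,0,0,0]
    - [0.2,0,0,0,0,0,0]
  force: 10

```text
time_s: 6.65
ee_pos: [0.4823, 0.1155, 0.016]
eef_rot: [3.141, 0.001, 2.675]
force: [-0.6, -0.4, 6.3]
grip_width: 0.0245
grip_force: 10.0
```

Call:
move_arm:
  increments:
    - [0.2,0,0,-0.1,0,0,0]
    - [0.2,0,0,-0.3,0,0,0]
    - [0.2,0,0,-0.6,0,0,0]
    - [0.2,0.04,-0.2,-0.6,0,0,0]
    - [0.2,0.1,-0.63,-0.4,0,0,0]
    - [0.2,0.1,-0.63,0,0,0,0]
    - [0.2,0,0,0,0,0,0]
    - [0.2,0,0,0,0,0,0]

```text
time_s: 7.45
ee_pos: [0.4386, 0.0555, 0.1158]
eef_rot: [3.141, 0.001, 2.674]
force: [-0.5, 0.9, -0.8]
grip_width: 0.0249
grip_force: 10.0
```

```bash
python3 - <<'E'
from fit import *
o=ctrl.get_obs();print(o["force"],o["grip_width"],o["ee_pos"])
look("wrist",["rubber_pad","flanged_cup","square_tray"],save="w3")
E
```

```text
[-0.49017092  0.86344878 -0.78731076] 0.02491264223349954 [0.43857172 0.05547675 0.1158302 ]
wrist rubber_pad conf 0.68 xy 0.4444 0.0487 yaw -9.9 err 0.10
wrist flanged_cup conf 0.90 xy 0.4828 0.1131 yaw -56.7 err 0.08
wrist square_tray conf 0.65 xy 0.5221 0.1798 yaw 30.7 err 2.10
```

View pics/w3.png

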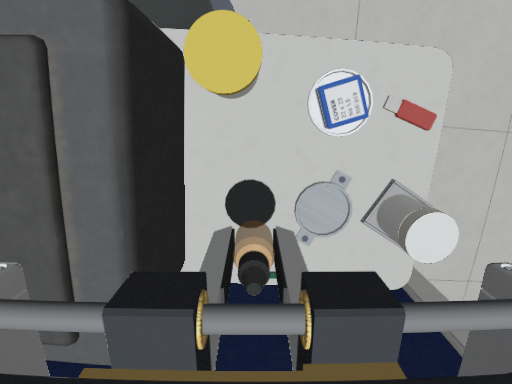

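Call:
move_arm:
  increments:
    - [0.2,0,0,0,0,0,0.077]
    - [0.2,0,0,0,0,0,0.14]
    - [0.2,0,0,0,0,0,0.142]
    - [0.2,0,0,0,0,0,0.142]
    - [0.2,0,0,0,0,0,0.142]
    - [0.2,0,0,0,0,0,0.142]
    - [0.2,0,0,0,0,0,0.142]
    - [0.2,0,0,0,0,0,0.142]
    - [0.2,0,0,0,0,0,0.142]
    - [0.2,0,0,0,0,0,0.142]
    - [0.2,0,0,0,0,0,0.142]
    - [0.2,0,0,0,0,0,0.142]
    - [0.2,0,0,0,0,0,0]
    - [0.2,0,0,0,0,0,0]

```text
time_s: 9.05
ee_pos: [0.4385, 0.0559, 0.1152]
eef_rot: [-3.141, 0.0, 1.043]
force: [-0.4, -0.1, -0.5]
grip_width: 0.0249
grip_force: 10.0
```

Call:
move_arm:
  increments:
    - [0.2,0,0,0.2,0,0,0]
    - [0.2,0,0,0.5,0,0,0]
    - [0.2,0,0,0.5,0,0,0]
    - [0.2,0,0,0.4,0,0,0]
    - [0.2,0,0,0.22,0,0,0]
    - [0.2,0,0,0.1,0,0,0]
    - [0.2,0,0,0.04,0,0,0]
    - [0.2,0,0,0,0,0,0]

```text
time_s: 9.85
ee_pos: [0.4387, 0.0557, 0.0178]
eef_rot: [3.141, -0.0, 1.038]
force: [-0.7, 0.2, -0.2]
grip_width: 0.0249
grip_force: 10.0
```

Call:
move_arm:
  increments:
    - [0.2,0,0,0.02,0,0,0]
    - [0.2,0,0,0.02,0,0,0]
    - [0.2,0,0,0,0,0,0]

```text
time_s: 10.15
ee_pos: [0.4388, 0.0556, 0.016]
eef_rot: [3.141, -0.001, 1.038]
force: [-0.3, 0.1, 3.6]
grip_width: 0.0249
grip_force: 10.0
```

Call:
move_arm:
  increments:
    - [0.5,0,0,0,0,0,0]
    - [0.5,0,0,0,0,0,0]
    - [0.5,0,0,0,0,0,0]
    - [0.5,0,0,-0.2,0,0,0]
    - [0.5,0,0,-0.6,0,0,0]
    - [0.5,0,0,-0.8,0,0,0]
    - [0.5,0,0,-0.7,0,0,0]
    - [0.5,0,0,-0.2,0,0,-0.137]
    - [0.8,0,0,0,0,0,-0.15]
    - [0.8,0,0,0,0,0,-0.15]
    - [0.8,0,0,0,0,0,-0.15]
    - [0.8,0,0,0,0,0,-0.15]
    - [0.8,0,0,0,0,0,-0.15]
    - [0.8,0,0,0,0,0,-0.15]
    - [0.8,0,0,0,0,0,-0.15]
    - [0.8,0,0,0,0,0,-0.15]
    - [0.8,0,0,0,0,0,-0.15]
    - [0.8,0,0,0,0,0,-0.15]
    - [0.8,0,0,0,0,0,0]
    - [0.8,0,0,0,0,0,0]

```text
time_s: 12.15
ee_pos: [0.4384, 0.0556, 0.1409]
eef_rot: [3.141, 0.0, 2.67]
force: [0.3, 0.0, -0.3]
grip_width: 0.075
grip_force: 0.0
```

```bash
cat >> fit.py <<'E'
def go(x,y,z,yaw=None):
    o=ctrl.get_obs();M=R.from_euler('xyz',o["eef_rot"]).as_matrix()
    print("now",o["ee_pos"].round(4),o["eef_rot"].round(3),"t",o["time_s"]," units",(M.T@(np.array([x,y,z])-o["ee_pos"])/.05).round(3), "rz",None if yaw is None else round(-(yaw-o["eef_rot"][2]),3))
E
python3 - <<'E'
from fit import *
look("wrist",["rubber_pad","oil_bottle","flanged_cup","square_tray","jar"],{"rubber_pad":"oil_bottle","square_tray":"jar"},save="w4")
go(.5222,.1797,.13,2.61)
E
```

```text
wrist rubber_pad conf 0.64 xy 0.4444 0.0494 yaw 1.5 err 0.14
wrist oil_bottle conf 0.56 xy 0.4333 0.0554 yaw 5.0 err 0.20
wrist flanged_cup conf 0.68 xy 0.4470 0.0468 yaw -27.2 err 1.44
wrist square_tray conf 0.55 xy 0.5223 0.1797 yaw -59.0 err 0.08
wrist jar conf 0.79 xy 0.5216 0.1793 yaw 40.1 err 0.04
now [0.4384 0.0556 0.1405] [-3.142 -0.     2.674] t 12.45  units [-0.376  2.97   0.209] rz 0.064
```

View pics/w4.png

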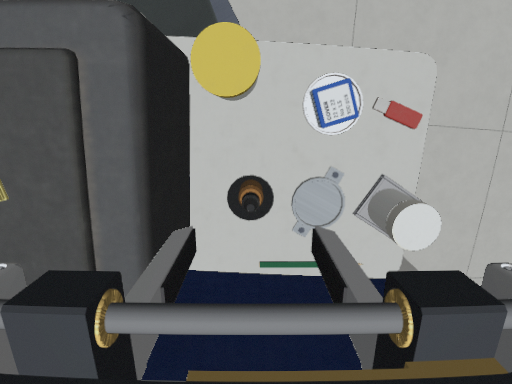

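Call:
move_arm:
  increments:
    - [0.8,-0.05,0.3,0,0,0,0]
    - [0.8,-0.09,0.7,0,0,0,0]
    - [0.8,-0.1,0.8,0,0,0,0]
    - [0.8,-0.09,0.7,0,0,0,0]
    - [0.8,-0.05,0.4,0,0,0,0]
    - [0.8,0,0.07,0,0,0,0.06]
    - [0.8,0,0,0.3,0,0,0]
    - [0.8,0,0,0.6,0,0,0]
    - [0.8,0,0,0.6,0,0,0]
    - [0.8,0,0,0.5,0,0,0]
    - [0.8,0,0,0.3,0,0,0]
    - [0.8,0,0,0.1,0,0,0]
    - [0.8,0,0,0,0,0,0]
    - [0.8,0,0,0,0,0,0]

```text
time_s: 13.85
ee_pos: [0.5229, 0.18, 0.0215]
eef_rot: [3.14, 0.001, 2.615]
force: [-0.4, -0.4, 0.5]
grip_width: 0.0753
grip_force: 0.0
```

Call:
move_arm:
  increments:
    - [0.8,0,0,0.15,0,0,0]
    - [0.8,0,0,0,0,0,0]
    - [0.4,0,0,0,0,0,0]
    - [0.4,0,0,0,0,0,0]
    - [0.4,0,0,0,0,0,0]
    - [0.4,0,0,0,0,0,0]
    - [0.4,0,0,0,0,0,0]
  force: 20

```text
time_s: 14.55
ee_pos: [0.5223, 0.1797, 0.0131]
eef_rot: [3.141, 0.0, 2.615]
force: [0.7, 1.0, 1.9]
grip_width: 0.0452
grip_force: 20.0
```

```bash
python3 - <<'E'
from fit import *
print(ctrl.get_obs()["grip_width"]);go(.4828,.1131,.05,2.61)
E
```

```text
0.04516473973009877
now [0.5223 0.1797 0.0131] [3.141 0.    2.615] t 14.55  units [ 0.013 -1.549 -0.739] rz 0.005
```

Call:
move_arm:
  increments:
    - [0.4,0,0,-0.1,0,0,0]
    - [0.4,0,0,-0.3,0,0,0]
    - [0.4,0,0,-0.4,0,0,0]
    - [0.4,0,0,-0.2,0,0,0]
    - [0.4,0,0,0,0,0,0]

```text
time_s: 15.05
ee_pos: [0.5231, 0.1799, 0.0649]
eef_rot: [3.139, 0.002, 2.615]
force: [-0.3, 0.6, -1.8]
grip_width: 0.0458
grip_force: 20.0
```

```bash
python3 - <<'E'
from fit import *
o=ctrl.get_obs();print(o["grip_width"],o["force"],o["moment"]);go(.4828,.1131,.0135,2.61)
look("wrist",["square_tray","flanged_cup"],save="w5")
E
```

```text
0.045772296502067475 [-0.2752228   0.55952386 -1.82958794] [-0.02598048  0.04557202 -0.03383228]
now [0.5231 0.1799 0.0649] [3.139e+00 2.000e-03 2.615e+00] t 15.05  units [ 0.027 -1.563  1.025] rz 0.005
wrist square_tray conf 0.69 xy 0.5222 0.1807 yaw 30.7 err 0.83
wrist flanged_cup conf 0.65 xy 0.4832 0.1129 yaw 123.0 err 0.07
```

View pics/w5.png

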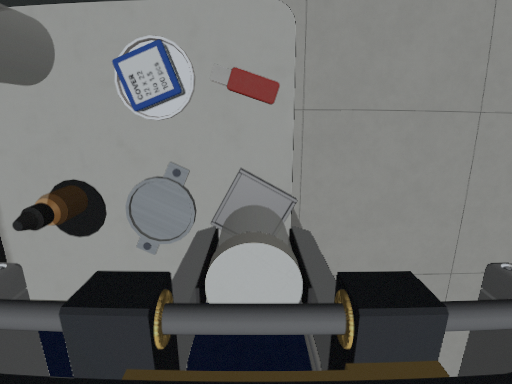

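Call:
move_arm:
  increments:
    - [0.4,0,-0.2,0,0,0,0]
    - [0.4,0,-0.4,0,0,0,0]
    - [0.4,0,-0.5,0,0,0,0]
    - [0.4,0.02,-0.35,0,0,0,0]
    - [0.4,0,-0.11,0,0,0,0]
    - [0.4,0,0,0.2,0,0,0]
    - [0.4,0,0,0.4,0,0,0]
    - [0.4,0,0,0.2,0,0,0]
    - [0.4,0,0,0.1,0,0,0]
    - [0.4,0,0,0,0,0,0]

```text
time_s: 16.2
ee_pos: [0.4819, 0.113, 0.0172]
eef_rot: [-3.141, -0.001, 2.615]
force: [0.0, -0.5, -0.0]
grip_width: 0.0456
grip_force: 20.0
```

Call:
move_arm:
  increments:
    - [0.4,0,0,0.04,0,0,0]
    - [0.4,0,0,0.02,0,0,0]
    - [0.4,0,0,0.02,0,0,0]
    - [0.4,0,0,0,0,0,0]

```text
time_s: 16.6
ee_pos: [0.4822, 0.1128, 0.0141]
eef_rot: [3.141, 0.0, 2.615]
force: [-0.8, 0.2, -0.0]
grip_width: 0.0453
grip_force: 20.0
```

Call:
move_arm:
  increments:
    - [0.4,0,0,0.02,0,0,0]
    - [0.4,0,0,0.02,0,0,0]
    - [0.4,0,0,0,0,0,0]

```text
time_s: 16.9
ee_pos: [0.4826, 0.1128, 0.013]
eef_rot: [3.141, 0.001, 2.615]
force: [-4.8, -1.1, 13.9]
grip_width: 0.0459
grip_force: 20.0
```

Seated (13.9 N contact). I release, lift and look.

Call:
move_arm:
  increments:
    - [0.4,0,0,-0.02,0,0,0]
    - [0.65,0,0,0,0,0,0]
    - [0.65,0,0,0,0,0,0]
    - [0.65,0,0,0,0,0,0]
    - [0.65,0,0,-0.2,0,0,0]
    - [0.65,0,0,-0.5,0,0,0]
    - [0.65,0,0,-0.7,0,0,0]
    - [0.65,0,0,-0.7,0,0,0]
    - [0.65,0,0,-0.5,0,0,0]
    - [0.65,0.3,0,0,0,0,0]
    - [0.65,0.7,0,0,0,0,0]
    - [0.65,0.7,0,0,0,0,0]
    - [0.65,0.3,0,0,0,0,0]
    - [0.65,0,0,0,0,0,0]
    - [0.65,0,0,0,0,0,0]

```text
time_s: 18.4
ee_pos: [0.3963, 0.163, 0.1431]
eef_rot: [3.141, 0.0, 2.615]
force: [0.1, 0.6, 0.1]
grip_width: 0.0612
grip_force: 0.0
```

```bash
python3 - <<'E'
from fit import *
r=look("wrist",["flanged_cup","jar","drip_saucer","cover_glass_box","square_tray","oil_bottle"],{"flanged_cup":"jar","drip_saucer":"cover_glass_box"},save="w6")
look("top",["jar","flanged_cup"],save="t6")
go(.394,.1684,.08)
E
```

```text
wrist flanged_cup conf 0.76 xy 0.4830 0.1130 yaw -19.9 err 0.40
wrist jar conf 0.86 xy 0.4745 0.1172 yaw 8.5 err 0.52
wrist drip_saucer conf 0.71 xy 0.3941 0.1687 yaw 10.8 err 0.05
wrist cover_glass_box conf 0.97 xy 0.3932 0.1682 yaw -9.5 err 0.04
wrist square_tray conf 0.74 xy 0.5212 0.1405 yaw 79.7 err 3.15
top jar conf 0.60 xy 0.4747 0.1047 yaw 3.1 err 19.98
top flanged_cup conf 0.56 xy 0.5191 0.0707 yaw -22.5 err 13.77
now [0.3958 0.1629 0.1429] [-3.141 -0.     2.615] t 18.9  units [0.086 0.076 1.257] rz None
```

View pics/w6.png

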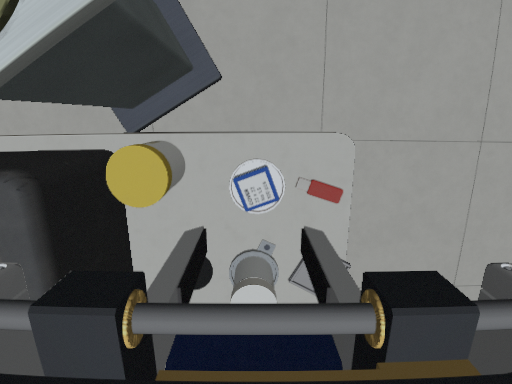

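Call:
move_arm:
  increments:
    - [0.62,0.09,0.08,0,0,0,0]
    - [0.62,0,0,0,0,0,-0.12]
    - [0.62,0,0,0,0,0,-0.12]
    - [0.62,0,0,0,0,0,-0.12]
    - [0.62,0,0,0.3,0,0,0]
    - [0.62,0,0,0.6,0,0,0]
    - [0.62,0,0,0.7,0,0,0]
    - [0.62,0,0,0.5,0,0,0]
    - [0.62,0,0,0.3,0,0,0]
    - [0.62,0,0,0.1,0,0,0]
    - [0.62,0,0,0,0,0,0]
    - [0.62,0,0,0,0,0,0]

```text
time_s: 20.1
ee_pos: [0.3943, 0.169, 0.0187]
eef_rot: [3.141, 0.001, 2.975]
force: [-0.0, 0.1, 0.5]
grip_width: 0.0585
grip_force: 0.0
```

Call:
move_arm:
  increments:
    - [0.62,0,0,0.1,0,0,0]
    - [0.62,0,0,0.08,0,0,0]
    - [0.62,0,0,0,0,0,0]
    - [0.3,0,0,0,0,0,0]
    - [0.3,0,0,0,0,0,0]
    - [0.3,0,0,0,0,0,0]
    - [0.3,0,0,0,0,0,0]
    - [0.3,0,0,0,0,0,0]
  force: 15

```text
time_s: 20.9
ee_pos: [0.3939, 0.1688, 0.0091]
eef_rot: [3.142, 0.0, 2.975]
force: [-0.6, 0.3, 2.3]
grip_width: 0.0385
grip_force: 15.0
```

Call:
move_arm:
  increments:
    - [0.3,0,0,-0.2,0,0,0]
    - [0.3,0,0,-0.4,0,0,0]
    - [0.3,0,0,-0.6,0,0,0]
    - [0.3,0,0,-0.5,0,0,0]
    - [0.3,0,0,0,0,0,0.1]
    - [0.3,0,0,0,0,0,0.15]
    - [0.3,0,0,0,0,0,0.1]
    - [0.3,0,0,0,0,0,0]
    - [0.3,0,0,0,0,0,0]

```text
time_s: 21.8
ee_pos: [0.3938, 0.1688, 0.0943]
eef_rot: [3.141, 0.0, 2.628]
force: [-0.3, 0.0, -0.5]
grip_width: 0.0379
grip_force: 15.0
```

```bash
python3 - <<'E'
from fit import *
o=ctrl.get_obs();print(o["grip_width"],o["force"]);go(.5223,.1800,.0095,2.623)
look("wrist",["drip_saucer","square_tray","jar"],{},save="w7")
E
```

```text
0.03794461807136814 [-0.30010666  0.03948562 -0.47451355]
now [0.3938 0.1688 0.0943] [3.141 0.    2.628] t 21.8  units [-2.127  1.458  1.697] rz 0.005
wrist drip_saucer conf 0.81 xy 0.3939 0.1686 yaw -17.5 err 0.60
```

View pics/w7.png

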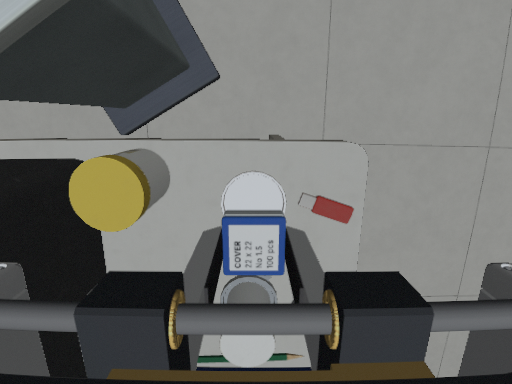

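Call:
move_arm:
  increments:
    - [0.3,-0.15,0.1,0,0,0,0]
    - [0.3,-0.4,0.28,0,0,0,0]
    - [0.3,-0.5,0.34,0,0,0,0]
    - [0.3,-0.5,0.34,0,0,0,0]
    - [0.3,-0.4,0.28,0,0,0,0]
    - [0.3,-0.18,0.12,0,0,0,0]
    - [0.3,0,0,0.2,0,0,0]
    - [0.3,0,0,0.5,0,0,0]
    - [0.3,0,0,0.5,0,0,0]
    - [0.3,0,0,0.2,0,0,0]
    - [0.3,0,0,0.1,0,0,0]
    - [0.3,0,0,0,0,0,0]
    - [0.3,0,0,0,0,0,0]

```text
time_s: 23.3
ee_pos: [0.5229, 0.1798, 0.0199]
eef_rot: [3.141, 0.001, 2.625]
force: [-0.3, 0.2, -0.1]
grip_width: 0.0383
grip_force: 15.0
```

```bash
python3 - <<'E'
from fit import *
go(.5223,.1800,.0095,2.623)
look("wrist",["square_tray","cover_glass_box"],{"square_tray":"cover_glass_box"},{"cover_glass_box":.013})
E
```

```text
now [0.5229 0.1798 0.0199] [3.141e+00 1.000e-03 2.625e+00] t 23.3  units [ 0.014 -0.003  0.207] rz 0.002
wrist square_tray conf 0.91 xy 0.5231 0.1805 yaw 31.3 err 0.50
wrist cover_glass_box conf 0.74 xy 0.5236 0.1798 yaw -29.7 err 0.03
```

Call:
move_arm:
  increments:
    - [0.3,0,0,-0.2,0,0,0]
    - [0.3,0,0,-0.3,0,0,0]
    - [0.3,0,0,0,0,0,0.122]
    - [0.3,0,0,0,0,0,0.14]
    - [0.3,0,0,0,0,0,0.14]
    - [0.3,0,0,0,0,0,0.12]
    - [0.3,0,0,0,0,0,0]
    - [0.3,0,0,0,0,0,0]

```text
time_s: 24.25
ee_pos: [0.5228, 0.1797, 0.0449]
eef_rot: [3.141, 0.0, 2.106]
force: [-0.8, 0.0, -0.9]
grip_width: 0.0384
grip_force: 15.0
```

```bash
python3 - <<'E'
from fit import *
go(.5224,.1800,.0095,np.radians(120.4))
look("wrist",["square_tray","cover_glass_box"],{"square_tray":"cover_glass_box"},{"cover_glass_box":.038},save="w8")
E
```

```text
now [0.5228 0.1797 0.0449] [3.141 0.    2.106] t 24.25  units [ 0.01  -0.004  0.708] rz 0.005
wrist cover_glass_box conf 0.64 xy 0.5229 0.1798 yaw 31.1 err 0.03
```

View pics/w8.png

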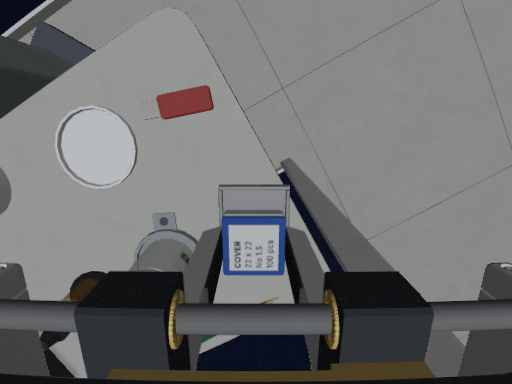

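Call:
move_arm:
  increments:
    - [0.3,0,0,0.1,0,0,0]
    - [0.3,0,0,0.3,0,0,0]
    - [0.3,0,0,0.2,0,0,0]
    - [0.3,0,0,0.08,0,0,0]
    - [0.3,0,0,0.02,0,0,0]
    - [0.3,0,0,0,0,0,0]
    - [0.3,0,0,0.01,0,0,0]
    - [0.3,0,0,0,0,0,0]

```text
time_s: 25.2
ee_pos: [0.5224, 0.1796, 0.0083]
eef_rot: [-3.141, -0.0, 2.103]
force: [-0.9, -0.5, 1.9]
grip_width: 0.0382
grip_force: 15.0
```

Call:
move_arm:
  increments:
    - [0.6,0,0,0,0,0,0]
    - [0.6,0,0,0,0,0,0]
    - [0.6,0,0,0,0,0,0]
    - [0.6,0,0,-0.2,0,0,0]
    - [0.6,0,0,-0.6,0,0,0]
    - [0.6,0,0,-0.8,0,0,0]
    - [0.6,0,0,-0.8,0,0,0]
    - [0.6,0,0,-0.3,0,0,0]
    - [0.6,0,0,0,0,0,0]
    - [0.6,0,0,0,0,0,0]

```text
time_s: 26.2
ee_pos: [0.5222, 0.1795, 0.143]
eef_rot: [-3.141, -0.0, 2.103]
force: [-0.2, -0.4, -0.4]
grip_width: 0.0565
grip_force: 0.0
```

```bash
python3 - <<'E'
from fit import *
look("wrist",["square_tray","cover_glass_box","jar"],{"square_tray":"cover_glass_box"})
go(.4386,.0556,.14,1.04)
E
```

```text
wrist square_tray conf 0.63 xy 0.5227 0.1807 yaw 29.9 err 0.06
wrist cover_glass_box conf 0.74 xy 0.5223 0.1802 yaw -60.7 err 0.04
wrist jar conf 0.75 xy 0.4821 0.1145 yaw -32.7 err 0.71
now [0.522  0.1795 0.1422] [-3.140e+00 -1.000e-03  2.103e+00] t 26.4  units [-1.289 -2.695  0.049] rz 1.063
```

Call:
move_arm:
  increments:
    - [0.6,-0.15,-0.3,0,0,0,0]
    - [0.6,-0.28,-0.6,0,0,0,0]
    - [0.6,-0.3,-0.65,0,0,0,0]
    - [0.6,-0.3,-0.65,0,0,0,0]
    - [0.6,-0.2,-0.4,0,0,0,0]
    - [0.6,-0.06,-0.1,0,0,0,0]
    - [0.53,0,0,0,0,0,0.1]
    - [0.53,0,0,0,0,0,0.14]
    - [0.53,0,0,0,0,0,0.14]
    - [0.53,0,0,0,0,0,0.14]
    - [0.53,0,0,0,0,0,0.14]
    - [0.53,0,0,0,0,0,0.14]
    - [0.53,0,0,0,0,0,0.14]
    - [0.53,0,0,0,0,0,0.12]
    - [0.53,0,0,0,0,0,0]
    - [0.53,0,0,0,0,0,0]

```text
time_s: 28.0
ee_pos: [0.439, 0.0559, 0.1432]
eef_rot: [-3.141, 0.0, 1.047]
force: [0.1, 0.3, -0.3]
grip_width: 0.0498
grip_force: 0.0
```

```bash
python3 - <<'E'
from fit import *
look("wrist",["oil_bottle","rubber_pad","jar","flanged_cup"],{"rubber_pad":"oil_bottle","flanged_cup":"jar"},save="w9")
go(.4386,.0556,.016,1.04)
E
```

```text
wrist oil_bottle conf 0.97 xy 0.4395 0.0572 yaw -2.7 err 0.27
wrist rubber_pad conf 0.83 xy 0.4448 0.0490 yaw 11.5 err 0.06
wrist jar conf 0.83 xy 0.4829 0.1128 yaw 6.7 err 0.03
wrist flanged_cup conf 0.65 xy 0.4835 0.1121 yaw -54.6 err 0.33
now [0.4389 0.0556 0.1434] [-3.142  0.     1.044] t 28.25  units [-0.003 -0.005  2.548] rz 0.004
```

View pics/w9.png

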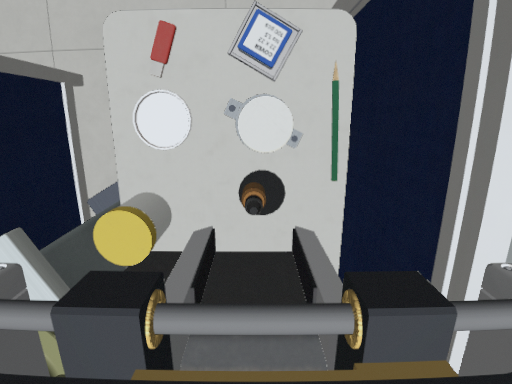

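Call:
move_arm:
  increments:
    - [0.53,0,0,0.2,0,0,0]
    - [0.53,0,0,0.6,0,0,0]
    - [0.53,0,0,0.7,0,0,0]
    - [0.53,0,0,0.6,0,0,0]
    - [0.53,0,0,0.3,0,0,0]
    - [0.53,0,0,0.13,0,0,0]
    - [0.53,0,0,0,0,0,0]
    - [0.2,0,0,0,0,0,0]
    - [0.2,0,0,0,0,0,0]
    - [0.2,0,0,0,0,0,0]
    - [0.2,0,0,0,0,0,0]
    - [0.2,0,0,0,0,0,0]
    - [0.2,0,0,0,0,0,0]
    - [0.2,0,0,-0.1,0,0,0]
    - [0.2,0,0,-0.4,0,0,0]
    - [0.2,0,0,-0.7,0,0,0]
    - [0.2,0,0,-0.6,0,0,0]
    - [0.2,0,0,-0.2,0,0,0]
    - [0.2,0,0,0,0,0,0]
  force: 10

```text
time_s: 30.15
ee_pos: [0.4394, 0.0555, 0.1178]
eef_rot: [3.14, -0.001, 1.043]
force: [-0.2, -0.2, -2.2]
grip_width: 0.0247
grip_force: 10.0
```

```bash
python3 - <<'E'
from fit import *
o=ctrl.get_obs();print(o["force"],o["grip_width"])
go(.3941,.1687,.018,1.04)
E
```

```text
[-0.23710938 -0.21271215 -2.24971709] 0.024680803296696148
now [0.4394 0.0555 0.1178] [ 3.140e+00 -1.000e-03  1.043e+00] t 30.15  units [ 1.496 -1.926  1.995] rz 0.003
```

Call:
move_arm:
  increments:
    - [0.2,0.15,-0.2,0,0,0,0]
    - [0.2,0.3,-0.4,0,0,0,0]
    - [0.2,0.4,-0.5,0,0,0,0]
    - [0.2,0.4,-0.5,0,0,0,0]
    - [0.2,0.2,-0.26,0,0,0,0]
    - [0.2,0.05,-0.06,0.2,0,0,0]
    - [0.2,0,0,0.4,0,0,0]
    - [0.2,0,0,0.5,0,0,0]
    - [0.2,0,0,0.4,0,0,0]
    - [0.2,0,0,0.3,0,0,0]
    - [0.2,0,0,0.15,0,0,0]
    - [0.2,0,0,0,0,0,0]
    - [0.2,0,0,0,0,0,0]

```text
time_s: 31.45
ee_pos: [0.3937, 0.1685, 0.0193]
eef_rot: [-3.141, 0.0, 1.043]
force: [-1.0, -0.3, -1.0]
grip_width: 0.0245
grip_force: 10.0
```

Call:
move_arm:
  increments:
    - [0.2,0,0,0.02,0,0,0]
    - [0.2,0,0,0.02,0,0,0]
    - [0.2,0,0,0.01,0,0,0]
    - [0.2,0,0,0,0,0,0]

```text
time_s: 31.85
ee_pos: [0.3938, 0.1687, 0.017]
eef_rot: [3.141, -0.0, 1.043]
force: [-0.2, 0.6, -0.0]
grip_width: 0.0246
grip_force: 10.0
```

Call:
move_arm:
  increments:
    - [0.2,0,0,0.015,0,0,0]
    - [0.2,0,0,0.015,0,0,0]
    - [0.2,0,0,0,0,0,0]

```text
time_s: 32.15
ee_pos: [0.394, 0.1689, 0.0161]
eef_rot: [3.141, -0.001, 1.043]
force: [-3.3, 1.1, 9.9]
grip_width: 0.0242
grip_force: 10.0
```

Call:
move_arm:
  increments:
    - [0.2,0,0,-0.015,0,0,0]
    - [0.5,0,0,0,0,0,0]
    - [0.5,0,0,0,0,0,0]
    - [0.5,0,0,0,0,0,0]
    - [0.5,0,0,-0.2,0,0,0]
    - [0.5,0,0,-0.5,0,0,0]
    - [0.5,0,0,-0.8,0,0,0]
    - [0.5,0,0,-0.8,0,0,0]
    - [0.5,0,0,-0.8,0,0,0]
    - [0.5,0,0,-0.5,0,0,0]
    - [0.5,0,0,-0.2,0,0,0]
    - [0.5,0,0,0,0,0,0]
    - [0.5,0,0,0,0,0,0]

```text
time_s: 33.45
ee_pos: [0.3932, 0.1685, 0.205]
eef_rot: [-3.14, 0.001, 1.043]
force: [-0.0, -0.4, -0.6]
grip_width: 0.0473
grip_force: 0.0
```

```bash
python3 - <<'E'
from fit import *
look("wrist",NAMES,{"drip_saucer":"oil_bottle","flanged_cup":"jar","square_tray":"cover_glass_box"},save="w10")
E
```

```text
wrist jar conf 0.79 xy 0.4822 0.1132 yaw -12.2 err 0.07
wrist cover_glass_box conf 0.83 xy 0.5218 0.1806 yaw 30.1 err 0.06
wrist oil_bottle conf 0.73 xy 0.3943 0.1701 yaw -22.9 err 0.31
wrist square_tray conf 0.92 xy 0.5223 0.1803 yaw 29.8 err 0.10
wrist drip_saucer conf 0.76 xy 0.3942 0.1693 yaw 6.6 err 0.05
wrist rubber_pad conf 0.80 xy 0.4449 0.0472 yaw 4.9 err 0.20
wrist usb_stick conf 0.68 xy 0.4318 0.2259 yaw -47.9 err 0.14
```

View pics/w10.png

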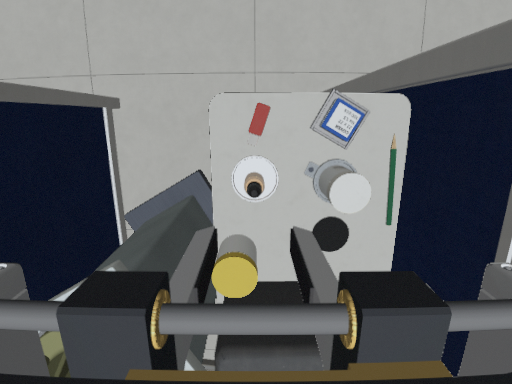

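The picture shows all three things in their own holders: the bottle mid-saucer at (255,183), the jar in the cup at (345,188) and the box square in the tray at (342,120). The stick is unmoved at (260,120) and the pad is empty.

```bash
python3 -c "
from station import ctrl
print(ctrl.hand_in())"
```

```text
the job is handed in; nothing more can be done
None
```

The job is handed in at about 33 s: the jar is in the flanged cup, the box is square in the tray, the oil bottle is mid-saucer, and the USB stick is unmoved in the last picture.

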